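# Open the spring-hinged drying case and nest the tumblers

### The arm

A 6-joint arm with a two-finger parallel gripper is mounted at the origin on the work surface. World frame = base frame: x ahead of the robot, y to its left, z up, the work surface at z = 0. Lengths are in m, angles in rad, forces in N, time in s.
With the tool pointing down it reaches from about 0.375 to 0.9 m from the base axis. Payload 3.1 kg.
Tool frame: the origin (TCP) lies between the finger pads; the fingertips stand 25 mm ahead of it and the grasp point (between the pads) lies 6 mm ahead of it; y points along the fingers, x is the direction in which the jaws open and shut, and the axes are right-handed (so a half turn about y gives the same grasp; the last joint's range is limited). The gripper opens to 87 mm and grips with 3 to 60 N. Pads are 19 mm wide; open, the fingers measure 117 mm over their backs; the gripper's body (75 mm by 190 mm) begins 51 mm behind the grasp point.
Start: joints at [0.991, 0.527, 1.433, -0, 1.181, -0.178], TCP at [0.244, 0.575, 0.248] pointing down, gripper open.
Joint ranges: [-3.08, 3.08], [-0.75, 2.2], [0.22, 2.44], [-1.43, 4.57], [0, 2.65], [-2.85, 2.85]. Speed limits (rad/s): [2.79, 2.79, 3.14, 3.14, 3.14, 3.14].

### API

Orientations are given as a unit quaternion [x, y, z, w].
In Python, from rig import robot gives the robot as it stands.
- The arm moves only by the tool carry_out, never from a script. Its argument "moves" is a list of rows, each a list of 7 numbers: the opening, from 0 (shut) to 1 (fully open), then the shift along the tool's x, y, z in cm, then the turn, a rotation vector about the tool's x, y, z in rad. In form: [[grip, x, y, z, rx, ry, rz], ...]. A call has 1 to 20 rows; each row is the pose to reach, as a shift and turn from the pose commanded when the call began, along the tool's axes at that moment; what a row does not reach only later rows make up. A row lasts 1/10 s, in which the tool goes at most 50 mm and 8.59 degrees, less where a joint would pass 70% of its speed; a pose out of reach is approached as far as the arm can. A call with a gripper value outside its range is refused whole. The fingers move at their own pace and stop on an object; "force" is the grip in N (left out, the last holds). Time passes only in rows, so rows that repeat a pose let the fingers close. It gives the time, the measured TCP pose, the force and the opening at its end, in the units of the state.
- robot.get_obs(): the state, without advancing time (a new reading comes with each control period).
- robot.camera(name): name is "side" or "top" or "wrist"; returns the picture (384x512x3 uint8, red, green, blue); there is no depth.
- robot.camera_params(name): a dict with "fx", "fy", "cx", "cy" (pixels), "extrinsics" (4x4, takes a point from camera to world coordinates); the wrist camera has in their place "mount" (4x4, takes a point from camera to tool coordinates, whose origin is the TCP and whose axes are the tool frame's). Camera axes: x right, y down, z forward; pixel columns grow to the right and rows downward; lengths in m; the calibration is good to about 2 mm. A picture is of the moment at which its call begins: read the wrist's pose just before it. camera_params takes no time and is no camera call.
- robot.hand_in(): hands the job in, once; it reports no verdict.
The state is a dict: "time": time; "q": joint angles; "joint_velocities": joint speeds; "joint_torque": joint torques, N m; "position": TCP position; "tool_rot": TCP orientation; "ft_force": force on the tool from outside, world axes, zero at the start; "moment": the same for the moment, N m; "grip_width": finger opening in m.
Only numpy, scipy, OpenCV 4.12 (cv2) and the standard library are available. Lean on these libraries where they do the work, as an engineer would, in place of code of your own. Each camera call takes 0.05 s, during which the arm holds its last target.

### The job

Lift the clear cover of the drying case past its balance point, so that its springs hold it open. Then take the two white tumblers off the slanted rack inside and nest them gently, one after the other, into the tumbler standing on the wooden board, so that all three make one upright stack, each pushed fully home on its shoulder. Leave the cover open, keep the bottom tumbler where it stands, and do not disturb the bottle, the tub and the bowl.

Things in the scene. Friction and masses are not known exactly. Their poses are not given: they have to be found in the camera images.
- cover (a joint): opening angle of the cover about its hinge, rad: 0 shut, 1.5 fully open at the stop. Let go below about 0.75 rad (0.65 to 0.85) it falls shut; beyond that the hinge springs carry it on to the stop and hold it there. The cover is a clear hood with aluminium edges, 226 mm deep, 294 mm wide, 138 mm high, 0.5 kg; fully open it stands wholly behind the hinge
- cover_handle (a point): centre of the cover's handle: a level round steel bar, 10 mm thick, 120 mm long, its centre 37 mm in front of the cover's front face, on a stem at each end. When shut: x axis level, from the case's front (it faces the robot's right, roughly world -y) to its hinge side, y along the bar, z up; the cover's top is 32 mm above the bar's centre. Lifting it takes about 1 N
- case_hinge (a point): middle of the hinge line at the back of the fixed wooden case, 265 mm behind and 96 mm below the handle when shut; x axis from the case's front to its back, y along the hinge, z up. Opening swings the handle up and back over it. Base 250 x 320 mm; in it a slanted board, 100 x 215 x 10 mm, with two 53 mm square holes 110 mm apart
- tumbler_a_center (a point): centre (half-way up) of a white tumbler, 86 mm tall: upper half 44 mm tall, 62 mm outside and 54 mm inside; under its flat shoulder the lower half tapers from 48 to 39 mm at the foot. z: foot to mouth. It hangs by the shoulder in the board's hole nearer the robot, leaning 0.56 rad from vertical, mouth to the case's front, upper half clear above. Free after 42 mm along its axis. 0.13 to 0.22 kg
- tumbler_b_center (a point): centre of a second tumbler, the same in every way, hanging in the board's other hole, farther from the robot (towards the hinge's -y)
- tumbler_base_center (a point): centre of the third, same tumbler, standing upright and loose on the wooden board; z up, mouth up. A tumbler nested fully home rests its shoulder on the rim of the one below, its centre 44 mm farther along the axis; its lower half has 3 mm play all round inside the upper half of the one below
- board_top (a point): centre of the top face of the wooden board that the third tumbler stands on, fixed, 130 x 130 mm, 18 mm thick; axes along its sides, z up
- bottle: bystander: amber bottle, 66 mm diameter, 210 mm tall, origin at the centre of its underside, z up
- tub: bystander: closed round white tub, 96 mm diameter, 75 mm tall, origin at the centre of its underside
- bowl: bystander: small blue bowl lying upside down, 116 mm diameter, 56 mm tall, origin at the centre of its underside
Not all that is in view belongs to the job. What is shaped like the part that bears tumbler_base_center but purple, turquoise or yellow is not meant.

How it is judged:
On the way, in this order (a step that is already met when the one before it is completed fails the run):
1. the cover stands open, held by its springs (value of joint cover above 1.3 rad and contact force between cover and the arm below 0.5 N and contact force between cover and the fingers below 0.5 N), for 0.2 s.
2. one tumbler from the rack is nested fully home in the tumbler on the board (((z of tumbler_a_center in the frame of tumbler_base_center between 0.0415 and 0.0465 m and horizontal distance between tumbler_a_center and tumbler_base_center below 0.007 m and angle between the z axis of tumbler_a_center and the z axis of tumbler_base_center, either way round below 0.06 rad) or (z of tumbler_b_center in the frame of tumbler_base_center between 0.0415 and 0.0465 m and horizontal distance between tumbler_b_center and tumbler_base_center below 0.007 m and angle between the z axis of tumbler_b_center and the z axis of tumbler_base_center, either way round below 0.06 rad))), for 0.2 s.
At the end, for the whole second after the job is handed in: One upright stack on the board: each rack tumbler fully home in the one below (centres 41.5-46.5 mm apart along the axis, 7 mm sideways, axes within 0.06 rad), either order; bottom one within 0.06 rad of upright and 30 mm of its start; all at rest; cover open beyond 1.3 rad (((z of tumbler_a_center in the frame of tumbler_base_center between 0.0415 and 0.0465 m and horizontal distance between tumbler_a_center and tumbler_base_center below 0.007 m and angle between the z axis of tumbler_a_center and the z axis of tumbler_base_center, either way round below 0.06 rad and z of tumbler_b_center in the frame of tumbler_a_center between 0.0415 and 0.0465 m and horizontal distance between tumbler_b_center and tumbler_a_center below 0.007 m and angle between the z axis of tumbler_b_center and the z axis of tumbler_a_center, either way round below 0.06 rad) or (z of tumbler_b_center in the frame of tumbler_base_center between 0.0415 and 0.0465 m and horizontal distance between tumbler_b_center and tumbler_base_center below 0.007 m and angle between the z axis of tumbler_b_center and the z axis of tumbler_base_center, either way round below 0.06 rad and z of tumbler_a_center in the frame of tumbler_b_center between 0.0415 and 0.0465 m and horizontal distance between tumbler_a_center and tumbler_b_center below 0.007 m and angle between the z axis of tumbler_a_center and the z axis of tumbler_b_center, either way round below 0.06 rad)) and angle between tumbler_base_center's own z axis and vertical below 0.06 rad and distance of tumbler_base_center from where it was at the start of the episode below 0.03 m and value of joint cover above 1.3 rad and linear speed of each of tumbler_a, tumbler_b, tumbler_base below 0.02 m/s); the robot touches nothing.
It fails at once if a tumbler is knocked, dropped or pressed hard on another (over 40 N) (contact force between any of tumbler_a, tumbler_b and tumbler_base above 40 N or contact force between tumbler_a and tumbler_b above 40 N).
It fails at once if a bystander (bottle, tub, bowl) is moved more than 30 mm (distance of any of bottle, tub, bowl from where it was at the start of the episode above 0.03 m).
It also fails if it takes over 67 s, if anything falls off the work surface, if the arm or the gripper's body presses on something with over 40 N, if the wrist force passes 120 N, or if a joint passes its speed limit or range.

## Working session

There is one attempt and no reset: what is moved stays moved. The work goes in short steps, Python scripts to look and compute and a tool call to move; the robot and the scene stay as the last step left them, time stands still between calls to the robot, and variables do not carry over. Pictures are saved under pics/ and viewed, and the job is handed in when it is done.

Besides the shell and the picture viewer there is one more tool, called after "Request:" as name([rows], argument=value, ...), one row to a line, values as JSON. carry_out: Moves the arm, as the interface text tells. Its arguments: {"type":"object","properties":{"moves":{"type":"array"},"force":{"type":"number"}},"required":["moves"]}

```bash
ls; mkdir -p pics; python3 - <<'E'
from rig import robot
import cv2, numpy as np
np.set_printoptions(precision=4,suppress=True)
o=robot.get_obs(); print(o)
for n in ["side","top","wrist"]:
    im=robot.camera(n); cv2.imwrite(f"pics/{n}0.png",cv2.cvtColor(im,cv2.COLOR_RGB2BGR)); print(n,robot.camera_params(n))
E
```

```text
pics
{'time': 0.0, 'q': array([ 0.9905,  0.5285,  1.4339,  0.    ,  1.1814, -0.1785]), 'joint_velocities': array([ 0.0007,  0.0005,  0.0018, -0.0007,  0.0007,  0.0002]), 'joint_torque': array([  0.0021, -44.0044, -17.6598,   0.0635,   0.0581,  -0.0002]), 'position': array([0.244 , 0.5747, 0.2466]), 'tool_rot': array([ 0.59  ,  0.3895, -0.3909, -0.5894]), 'ft_force': array([ 1.0167,  0.3926, -0.4812]), 'moment': array([ 0.0416,  0.0092, -0.0455]), 'grip_width': 0.08696818014538121}
side {'fx': 426.83793990780106, 'fy': 426.83793990780106, 'cx': 262.3318406184505, 'cy': 202.9733056518247, 'extrinsics': array([[ 0.8784,  0.4042, -0.255 ,  0.7964],
       [ 0.4779, -0.7361,  0.4794, -0.5691],
       [ 0.0061, -0.543 , -0.8397,  0.9821],
       [ 0.    ,  0.    ,  0.    ,  1.    ]])}
top {'fx': 389.9050727660196, 'fy': 389.9050727660196, 'cx': 258.0185651497368, 'cy': 192.20977511902026, 'extrinsics': array([[ 0.0117, -0.9965,  0.0828,  0.4144],
       [-0.9999, -0.0121, -0.0046, -0.044 ],
       [ 0.0056, -0.0828, -0.9966,  1.248 ],
       [ 0.    ,  0.    ,  0.    ,  1.    ]])}
wrist {'fx': 322.7212732973139, 'fy': 322.7212732973139, 'cx': 252.6472239506524, 'cy': 199.54444452607373, 'mount': array([[ 1.    ,  0.0007, -0.0001,  0.0002],
       [ 0.0003, -0.3066,  0.9518, -0.1374],
       [ 0.0006, -0.9518, -0.3066,  0.084 ],
       [ 0.    ,  0.    ,  0.    ,  1.    ]])}
```

View pics/side0.png

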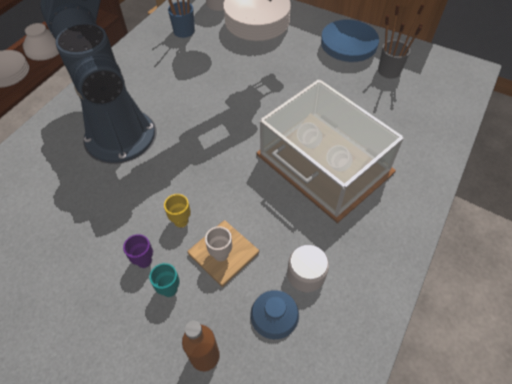

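View pics/top0.png

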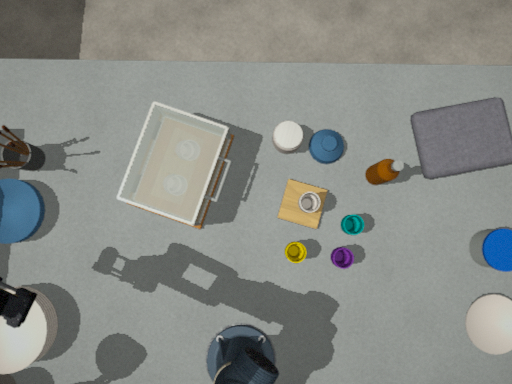

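View pics/wrist0.png

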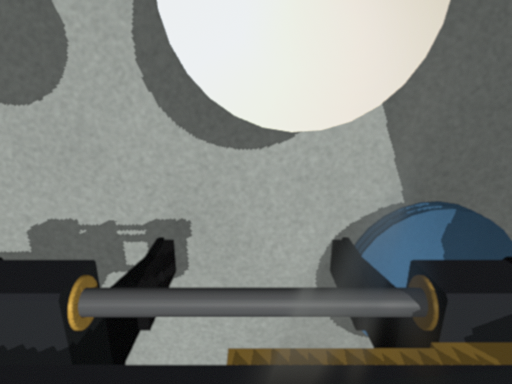

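```bash
python3 - <<'E'
import cv2
a=cv2.imread("pics/side0.png"); t=cv2.imread("pics/top0.png")
def crop(im,x0,y0,x1,y1,s,n):
    c=cv2.resize(im[y0:y1,x0:x1],None,fx=s,fy=s,interpolation=cv2.INTER_CUBIC)
    for x in range((x0+19)//20*20,x1,20): cv2.putText(c,str(x),((x-x0)*s,8),0,0.3,(0,0,255),1); cv2.line(c,((x-x0)*s,10),((x-x0)*s,16),(0,0,255),1)
    for y in range((y0+19)//20*20,y1,20): cv2.putText(c,str(y),(0,(y-y0)*s+3),0,0.3,(0,0,255),1); cv2.line(c,(20,(y-y0)*s),(26,(y-y0)*s),(0,0,255),1)
    cv2.imwrite(n,c)
crop(a,250,70,410,220,4,"pics/s_case.png")
crop(t,110,90,250,240,4,"pics/t_case.png")
crop(a,160,180,290,300,5,"pics/s_board.png")
crop(t,270,110,370,220,5,"pics/t_board.png")
E
```

```text
(no output)
```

View pics/s_case.png

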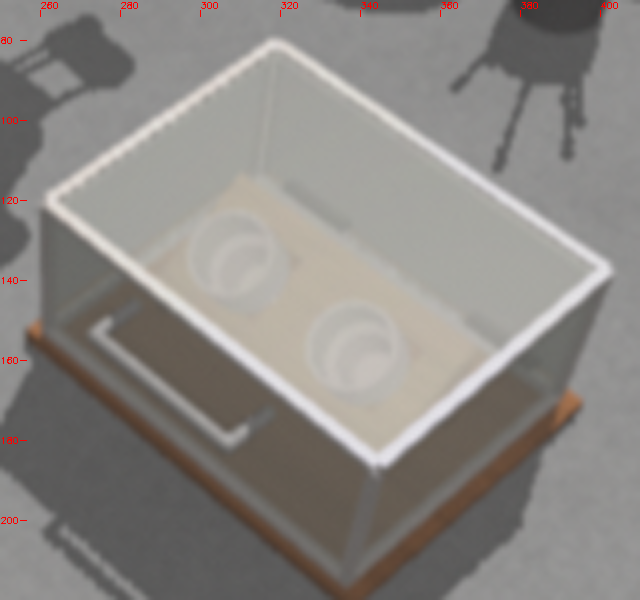

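View pics/t_case.png

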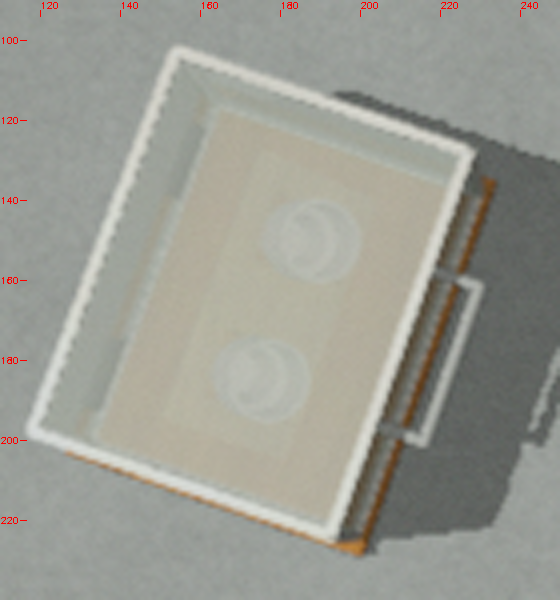

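View pics/s_board.png

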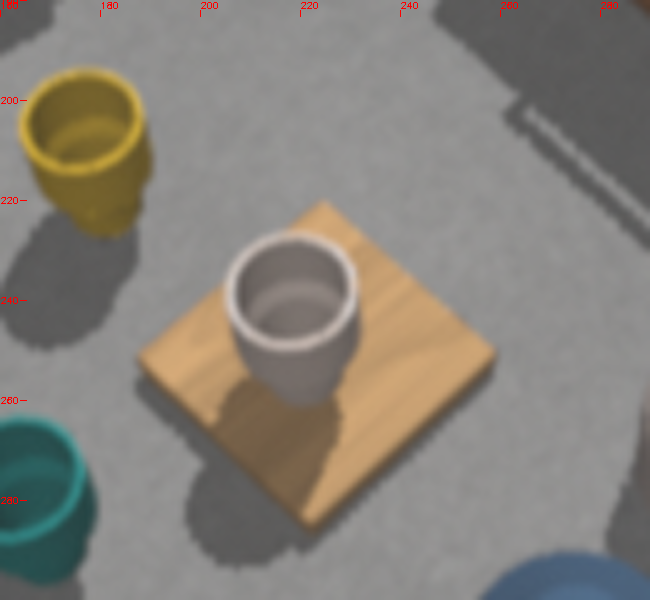

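View pics/t_board.png

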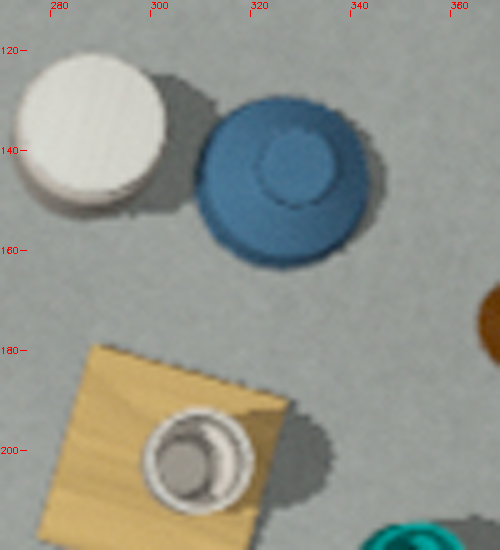

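```bash
cat > h.py <<'E'
from rig import robot
import cv2, numpy as np
from scipy.spatial.transform import Rotation as R
from scipy.optimize import least_squares
np.set_printoptions(precision=4,suppress=True)
P={n:robot.camera_params(n) for n in ["side","top","wrist"]}
def Tool(o=None):
    o=o or robot.get_obs(); T=np.eye(4); T[:3,:3]=R.from_quat(o['tool_rot']).as_matrix(); T[:3,3]=o['position']; return T
def ext(n,T=None): return P[n]['extrinsics'] if n!='wrist' else T@P[n]['mount']
def ray(n,uv,T=None):
    p=P[n];E=ext(n,T); d=E[:3,:3]@np.array([(uv[0]-p['cx'])/p['fx'],(uv[1]-p['cy'])/p['fy'],1]); return E[:3,3],d/np.linalg.norm(d)
def onz(n,uv,z,T=None):
    c,d=ray(n,uv,T); return c+d*(z-c[2])/d[2]
def tri(obs):
    A=np.zeros((3,3));b=np.zeros(3);L=[]
    for o in obs:
        c,d=ray(*o); M=np.eye(3)-np.outer(d,d); A+=M;b+=M@c;L.append((M,c))
    x=np.linalg.solve(A,b); return x,[np.linalg.norm(M@(x-c)) for M,c in L]
def proj(n,X,T=None):
    E=np.linalg.inv(ext(n,T)); X=np.atleast_2d(X); c=X@E[:3,:3].T+E[:3,3]; p=P[n]
    return np.c_[c[:,0]/c[:,2]*p['fx']+p['cx'],c[:,1]/c[:,2]*p['fy']+p['cy']]
def shot(n,name,crop=None,s=1):
    o=robot.get_obs(); im=cv2.cvtColor(robot.camera(n),cv2.COLOR_RGB2BGR); cv2.imwrite(f"pics/{name}.png",im)
    np.save(f"pics/{name}.npy",Tool(o)); return im
def crop(im,x0,y0,x1,y1,s,n):
    c=cv2.resize(im[y0:y1,x0:x1],None,fx=s,fy=s,interpolation=cv2.INTER_CUBIC)
    for x in range((x0+19)//20*20,x1,20): cv2.putText(c,str(x),((x-x0)*s,8),0,0.3,(0,0,255),1); cv2.line(c,((x-x0)*s,10),((x-x0)*s,16),(0,0,255),1)
    for y in range((y0+19)//20*20,y1,20): cv2.putText(c,str(y),(0,(y-y0)*s+3),0,0.3,(0,0,255),1); cv2.line(c,(20,(y-y0)*s),(26,(y-y0)*s),(0,0,255),1)
    cv2.imwrite(f"pics/{n}.png",c)
E
python3 - <<'E'
from h import *
for k,s,t in [("A",(318.75,80),(154.5,102)),("B",(402.5,137.5),(228.2,128))]: pass
pts={"frontfar":((344.5,186.3),(228.2,128)),"frontnear":((262,119.5),(193,225)),"backfar":((402.5,137.5),(154.5,102)),"backnear":((318.75,80),(117.5,198.7)),
"h_near":((275,152),(216.2,200)),"h_far":((308,180),(230,161.2)),"b_far":((259,251),(328,190.5)),"b_a":((225,220.5),(289,178.5)),"b_near":((188,251.5),(278,217)),"base_top":((218.2,238.2),(310,202.2))}
X={}
for k,(s,t) in pts.items():
    x,r=tri([("side",s),("top",t)]); X[k]=x; print(k,x,r)
print("h",(X['h_near']+X['h_far'])/2,np.linalg.norm(X['h_near']-X['h_far']),X['h_far']-X['h_near'])
print(Tool())
E
```

```text
frontfar [0.6911 0.0396 0.1511] [np.float64(0.0023823550979271166), np.float64(0.00238235509792688)]
frontnear [0.4144 0.134  0.1516] [np.float64(0.0037710555545773803), np.float64(0.0037710555545773326)]
backfar [0.7633 0.2518 0.1539] [np.float64(0.002142172287399639), np.float64(0.002142172287399663)]
backnear [0.4843 0.3468 0.1524] [np.float64(0.0021781633195861578), np.float64(0.0021781633195860945)]
h_near [0.4866 0.0731 0.1239] [np.float64(0.003327339205135633), np.float64(0.00332733920513563)]
h_far [0.6001 0.0349 0.1218] [np.float64(0.0026446548009480724), np.float64(0.0026446548009481166)]
b_far [ 0.5544 -0.226   0.1458] [np.float64(0.04648063629799968), np.float64(0.046480636297999686)]
b_a [ 0.5197 -0.1575  0.1579] [np.float64(0.03314345036090823), np.float64(0.03314345036090827)]
b_near [ 0.4039 -0.1589 -0.091 ] [np.float64(0.05411056728025006), np.float64(0.05411056728025001)]
base_top [ 0.4835 -0.202   0.0999] [np.float64(0.0017268544286152413), np.float64(0.001726854428615201)]
h [0.5434 0.054  0.1229] 0.1197043135626818 [ 0.1135 -0.0381 -0.0021]
[[ 0.3911 -0.0009 -0.9204  0.2441]
 [ 0.9204 -0.0014  0.3911  0.5748]
 [-0.0016 -1.      0.0003  0.2468]
 [ 0.      0.      0.      1.    ]]
```

```bash
cat >> h.py <<'E'
def goal(p,Rt=None,o=None):
    """print tool-axis shift (cm) and rotvec to reach TCP p, orientation Rt"""
    T=Tool(o); d=T[:3,:3].T@(np.array(p)-T[:3,3])*100
    r=np.zeros(3) if Rt is None else R.from_matrix(T[:3,:3].T@Rt).as_rotvec()
    print("shift cm",d.round(2),"rot",r.round(3)); return d,r
CX=np.array([0.322,0.947,0.]);CX/=np.linalg.norm(CX)
CY=np.array([-CX[1],CX[0],0])
RD=np.c_[CX,[0,0,-1],np.cross(CX,[0,0,-1])]  # tool down, jaws along case x
H0=np.array([.5434,.054,.1225])
HINGE=H0+.265*CX-np.array([0,0,.096])
E
python3 -c "
from h import *
goal([.5434,.054,.23],RD); print(RD)"
```

```text
shift cm [-36.23   1.72 -47.91] rot [-0.    -0.074 -0.002]
[[ 0.3219  0.     -0.9468]
 [ 0.9468  0.      0.3219]
 [ 0.     -1.      0.    ]]
```

Request:
carry_out([
  [0.35,-2.4,0,-3.2,0,0,0],
  [0.35,-5,0,-6.6,0,0,0],
  [0.35,-7.7,0.1,-10.2,0,-0.01,0],
  [0.35,-10.5,0.2,-13.9,0,-0.02,0],
  [0.35,-13.3,0.3,-17.6,0,-0.03,0],
  [0.35,-16,0.4,-21.3,0,-0.04,0],
  [0.35,-19,0.5,-25,0,-0.05,0],
  [0.35,-22,0.6,-29,0,-0.06,0],
  [0.35,-25,0.8,-33,0,-0.07,0],
  [0.35,-28,1,-37,0,-0.074,0],
  [0.35,-31,1.2,-41,0,-0.074,0],
  [0.35,-34,1.5,-45,0,-0.074,0],
  [0.35,-36.2,1.7,-47.9,0,-0.074,0],
  [0.35,-36.2,1.7,-47.9,0,-0.074,0],
  [0.35,-36.2,1.7,-47.9,0,-0.074,0],
])

```text
time: 1.65
position: [0.5434, 0.0541, 0.2301]
tool_rot: [-0.575, -0.411, 0.411, 0.576]
ft_force: [-0.1, 0.5, 0.5]
grip_width: 0.0303
```

```bash
python3 -c "
from h import *
shot('wrist','w1'); T=Tool(); print(T, robot.get_obs()['time']); goal([.5434,.054,.1225],RD)
print(proj('wrist',[H0,H0+.06*CY,H0-.06*CY],T))"
```

```text
[[ 0.3225 -0.0019 -0.9466  0.5428]
 [ 0.9466  0.0007  0.3225  0.055 ]
 [ 0.0001 -1.      0.002   0.2301]
 [ 0.      0.      0.      1.    ]] 1.7
shift cm [-0.08 10.76 -0.11] rot [-0.002 -0.001  0.   ]
[[251.5046 206.8155]
 [251.4178 130.8517]
 [251.58   272.7727]]
```

View pics/w1.png

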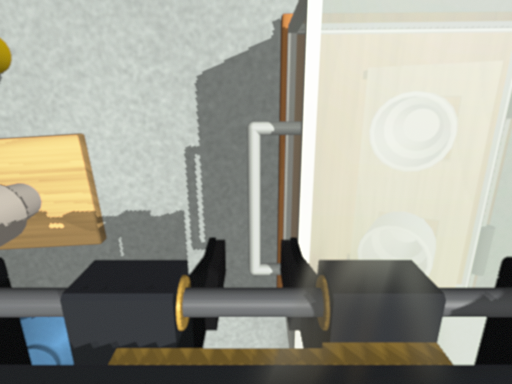

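Request:
carry_out([
  [0.3,0.1,3,-0.1,0,0,0],
  [0.3,0.1,6,-0.1,0,0,0],
  [0.3,0.1,8.5,-0.1,0,0,0],
  [0.3,0.1,10.1,-0.1,0,0,0],
  [0.3,0.1,10.1,-0.1,0,0,0],
  [0,0.1,10.1,-0.1,0,0,0],
  [0,0.1,10.1,-0.1,0,0,0],
  [0,0.1,10.1,-0.1,0,0,0],
  [0,0.1,10.1,-0.1,0,0,0],
], force=10)

```text
time: 2.6
position: [0.545, 0.0543, 0.1307]
tool_rot: [0.575, 0.412, -0.412, -0.574]
ft_force: [-1.2, -4.6, 2.2]
grip_width: 0.0098
```

```bash
python3 -c "
from h import *
o=robot.get_obs(); print(o['ft_force'],o['grip_width'],Tool(o),o['time'])
shot('wrist','w2')
r=np.hypot(.265,.096);a0=np.arctan2(.096,.265)
for th in np.arange(0,1.51,.0714): a=a0+th; print(round(th,2),((-np.cos(a)*r+.265)*100).round(2),((.096-np.sin(a)*r)*100).round(2))"
```

```text
[-1.1547 -4.5853  2.1519] 0.009752824206466355 [[ 0.3206  0.0008 -0.9472  0.545 ]
 [ 0.9472 -0.0024  0.3206  0.0543]
 [-0.002  -1.     -0.0016  0.1307]
 [ 0.      0.      0.      1.    ]] 2.6
0.0 0.0 -0.0
0.07 0.75 -1.87
0.14 1.64 -3.67
0.21 2.65 -5.41
0.29 3.78 -7.08
0.36 5.03 -8.66
0.43 6.38 -10.14
0.5 7.84 -11.53
0.57 9.4 -12.8
0.64 11.04 -13.97
0.71 12.76 -15.01
0.79 14.55 -15.93
0.86 16.4 -16.71
0.93 18.3 -17.37
1.0 20.25 -17.88
1.07 22.23 -18.26
1.14 24.22 -18.49
1.21 26.23 -18.58
1.29 28.25 -18.53
1.36 30.25 -18.34
1.43 32.23 -18.0
1.5 34.19 -17.52
```

View pics/w2.png

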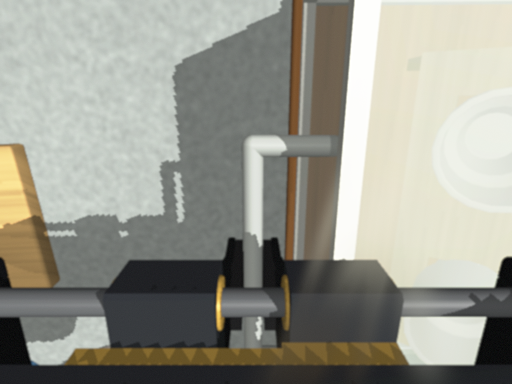

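Request:
carry_out([
  [0,0.35,-1,0,0,0,0],
  [0,0.8,-1.9,0,0,0,0],
  [0,1.6,-3.7,0,0,0,0],
  [0,2.6,-5.4,0,0,0,0],
  [0,3.8,-7.1,0,0,0,0],
  [0,5,-8.7,0,0,0,0],
  [0,6.4,-10.1,0,0,0,0],
  [0,7.8,-11.5,0,0,0,0],
  [0,9.4,-12.8,0,0,0,0],
  [0,9.4,-12.8,0,0,0,0],
], force=10)

```text
time: 3.65
position: [0.5754, 0.1434, 0.2627]
tool_rot: [0.576, 0.412, -0.412, -0.572]
ft_force: [-6.3, -9.8, 13.3]
grip_width: 0.0094
```

```bash
python3 -c "
from h import *
o=robot.get_obs(); print(o['ft_force'],o['grip_width'],o['q'])
shot('side','s3')
T=Tool(o);print(T)"
```

```text
[-6.2742 -9.8224 13.2895] 0.009355099350027807 [ 0.0583  0.4665  1.4999 -0.0052  1.1723 -1.1849]
[[ 0.3199  0.0032 -0.9475  0.5754]
 [ 0.9475 -0.0046  0.3199  0.1434]
 [-0.0034 -1.     -0.0045  0.2627]
 [ 0.      0.      0.      1.    ]]
```

View pics/s3.png

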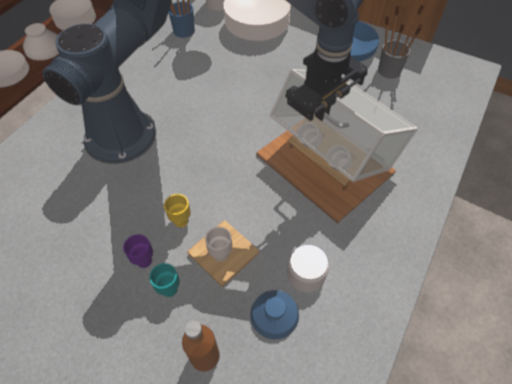

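```bash
python3 -c "
from h import *
r=np.hypot(.265,.096);a0=np.arctan2(.096,.265)
b=np.array([.094,-.128])
for th in np.arange(.64,1.46,.07): a=a0+th; print(round(th,2),((np.array([-np.cos(a)*(r+.003)+.265,.096-np.sin(a)*(r+.003)])-b)*100).round(2))"
```

```text
0.64 [ 1.41 -1.38]
0.71 [ 3.11 -2.42]
0.78 [ 4.88 -3.33]
0.85 [ 6.71 -4.12]
0.92 [ 8.59 -4.79]
0.99 [10.52 -5.31]
1.06 [12.47 -5.71]
1.13 [14.45 -5.96]
1.2 [16.44 -6.08]
1.27 [18.43 -6.05]
1.34 [20.42 -5.89]
1.41 [22.39 -5.59]
```

Request:
carry_out([
  [0,0,-0.2,0,0,0,0],
  [0,1.4,-1.4,0,0,0,0],
  [0,3.1,-2.4,0,0,0,0],
  [0,4.9,-3.3,0,0,0,0],
  [0,6.7,-4.1,0,0,0,0],
  [0,8.6,-4.8,0,0,0,0],
  [0,10.5,-5.3,0,0,0,0],
  [0,12.5,-5.7,0,0,0,0],
  [0,12.5,-5.7,0,0,0,0],
], force=10)

```text
time: 4.6
position: [0.6164, 0.2657, 0.3166]
tool_rot: [-0.574, -0.414, 0.41, 0.574]
ft_force: [0.4, -1.1, 4.5]
grip_width: 0.0096
```

Request:
carry_out([
  [0,2,-0.2,0,0,0,0],
  [0,4,-0.4,0,0,0,0],
  [0,5.9,-0.3,0,0,0,0],
  [0,7.9,-0.2,0,0,0,0],
  [0,9.9,0.1,0,0,0,0],
  [0,9.9,0.1,0,0,0,0],
  [0.4,9.9,0.1,0,0,0,0],
  [0.4,9.9,0.1,0,0,0,0],
  [0.4,10,0,0,0,0,0],
  [0.4,10.5,-3,0,0,0,0],
  [0.4,10.5,-7,0,0,0,0],
  [0.4,10.5,-9,0,0,0,0],
])

```text
time: 5.8
position: [0.6499, 0.3615, 0.4087]
tool_rot: [0.576, 0.413, -0.41, -0.574]
ft_force: [0.3, -0.5, 0.4]
grip_width: 0.0342
```

```bash
python3 -c "
from h import *
o=robot.get_obs(); print(o['ft_force'],o['grip_width'],o['q'])
shot('side','s4');shot('wrist','w4');shot('top','t4')
T=Tool(o);print(T)"
```

```text
[ 0.315  -0.4572  0.382 ] 0.03418659363211326 [ 0.358   0.6004  0.8598 -0.0007  1.6768 -0.8842]
[[ 0.3228  0.0045 -0.9464  0.6499]
 [ 0.9465  0.0009  0.3228  0.3615]
 [ 0.0023 -1.     -0.004   0.4087]
 [ 0.      0.      0.      1.    ]]
```

View pics/s4.png

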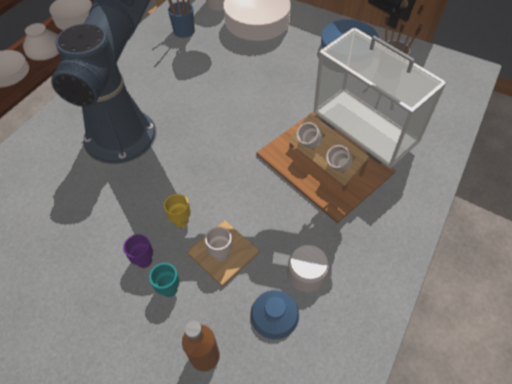

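View pics/t4.png

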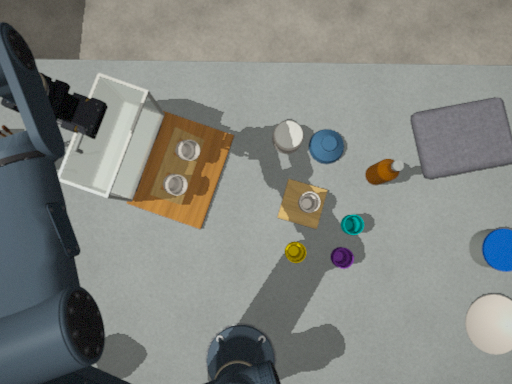

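```bash
python3 -c "
from h import *
crop(cv2.imread('pics/s4.png'),255,105,395,215,5,'s4c');crop(cv2.imread('pics/t4.png'),130,105,240,230,5,'t4c')"
```

```text
(no output)
```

View pics/s4c.png

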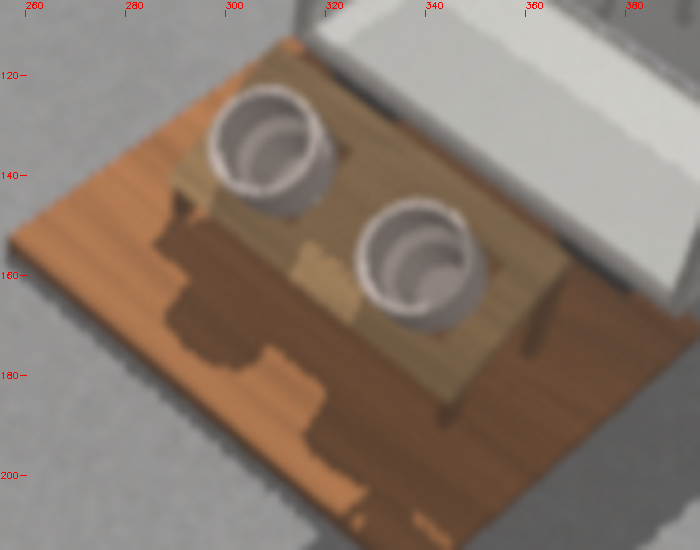

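View pics/t4c.png

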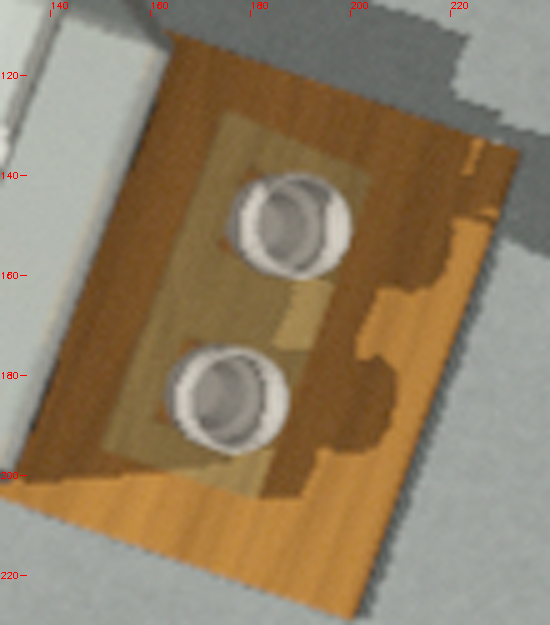

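```bash
cat >> h.py <<'E'
U=-CX*np.sin(.56)+np.array([0,0,np.cos(.56)])
def circ(c,u,r,n=48):
    u=u/np.linalg.norm(u); e=np.cross(u,[0.3,.5,-.7]); e/=np.linalg.norm(e); f=np.cross(u,e); t=np.linspace(0,2*np.pi,n)
    return c+r*(np.outer(np.cos(t),e)+np.outer(np.sin(t),f))
def overlay(src,n,cams,x0,y0,x1,y1,s,out,T=None):
    im=cv2.imread(f'pics/{src}.png'); c=cv2.resize(im[y0:y1,x0:x1],None,fx=s,fy=s,interpolation=cv2.INTER_CUBIC)
    for rim,u in cams:
        for d,r,col in [(0,.031,(0,0,255)),(.044,.031,(0,255,0)),(0,.027,(255,0,0))]:
            p=proj(n,circ(rim-u*d,u,r),T); p=((p+.5-[x0,y0])*s).astype(np.int32); cv2.polylines(c,[p],True,col,1)
    cv2.imwrite(f'pics/{out}.png',c)
E
python3 -c "
from h import *
a,ra=tri([('side',(308,133)),('top',(176.2,185))]);b,rb=tri([('side',(337.4,156.4)),('top',(189.2,150.2))])
print(a,ra,b,rb,b-a,np.linalg.norm(b-a),(b-a)@CX)
print('ctr',a-.043*U,b-.043*U)
overlay('s4','side',[(a,U),(b,U)],255,105,395,215,5,'o1');overlay('t4','top',[(a,U),(b,U)],130,105,240,230,5,'o2')
"
```

```text
[0.5291 0.1927 0.1036] [np.float64(0.0013621207107849945), np.float64(0.0013621207107847974)] [0.6328 0.1569 0.1028] [np.float64(0.000507408842425908), np.float64(0.0005074088424258601)] [ 0.1037 -0.0359 -0.0008] 0.10973922217007236 -0.000577986318204337
ctr [0.5365 0.2144 0.0672] [0.6402 0.1785 0.0664]
```

View pics/o1.png

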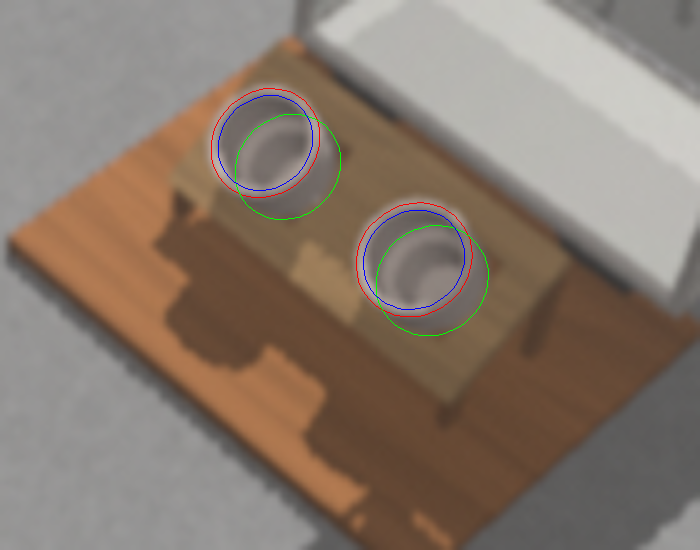

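View pics/o2.png

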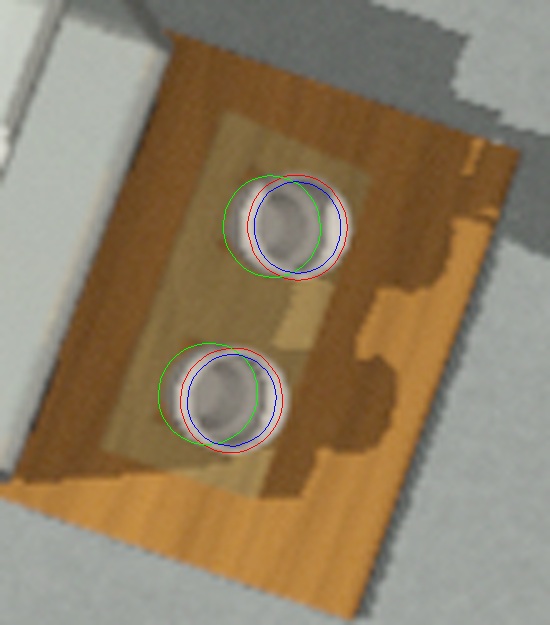

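```bash
cat >> h.py <<'E'
RT=np.c_[CX*np.cos(.56)+np.array([0,0,np.sin(.56)]),-U,np.zeros(3)]; RT[:,2]=np.cross(RT[:,0],RT[:,1])
A_RIM=np.array([.5291,.1922,.1036])
B_RIM=np.array([.6328,.1559,.1030])
BASE=np.array([.4835,-.202,.104])
E
python3 -c "
from h import *
goal(A_RIM+.07*U,RT); goal(A_RIM+[0,0,.24]-.1*CX,RT)"
```

```text
shift cm [-23.67  24.3    6.01] rot [ 0.003 -0.    -0.558]
shift cm [-29.92   6.22   5.95] rot [ 0.003 -0.    -0.558]
```

Request:
carry_out([
  [0.4,-3,0,1,0,0,0],
  [0.4,-7,0,2,0,0,0],
  [0.4,-11,1,3,0,0,0],
  [0.6,-15,2,4,0,0,-0.08],
  [1,-19,3,5,0,0,-0.18],
  [1,-22,5,6,0,0,-0.28],
  [1,-25,8,6,0,0,-0.38],
  [1,-27,11,6,0,0,-0.48],
  [1,-27,14,6,0,0,-0.558],
  [1,-26,17,6,0,0,-0.558],
  [1,-25,20,6,0,0,-0.558],
  [1,-24.1,23,6,0,0,-0.558],
  [1,-23.7,24.3,6,0,0,-0.558],
  [1,-23.7,24.3,6,0,0,-0.558],
  [1,-23.7,24.3,6,0,0,-0.558],
])

```text
time: 7.45
position: [0.5158, 0.157, 0.1616]
tool_rot: [-0.439, -0.554, 0.238, 0.666]
ft_force: [0.6, -0.9, -0.2]
grip_width: 0.087
```

```bash
python3 -c "
from h import *
o=robot.get_obs(); print(o['q'])
shot('wrist','w5'); T=Tool(o); goal(A_RIM+.07*U,RT)
overlay('w5','wrist',[(A_RIM,U),(B_RIM,U)],0,0,512,384,1,'o5',T)
"
```

```text
[-0.2043  0.5414  1.9346  0.8378  0.7854 -2.0912]
shift cm [ 0.07 -0.03 -0.07] rot [ 0.001  0.    -0.002]
```

View pics/o5.png

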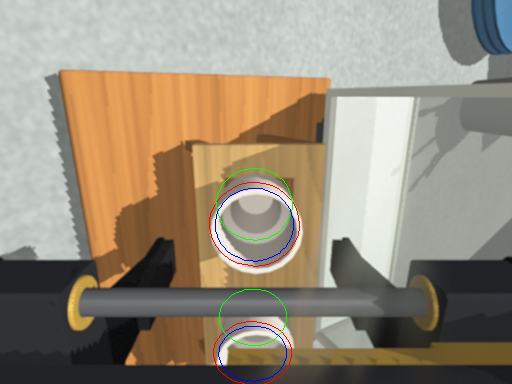

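```bash
python3 -c "
from h import *
T=np.load('pics/w5.npy')
overlay('w5','wrist',[(A_RIM,U)],180,150,330,290,5,'o5c',T)
"
```

```text
(no output)
```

View pics/o5c.png

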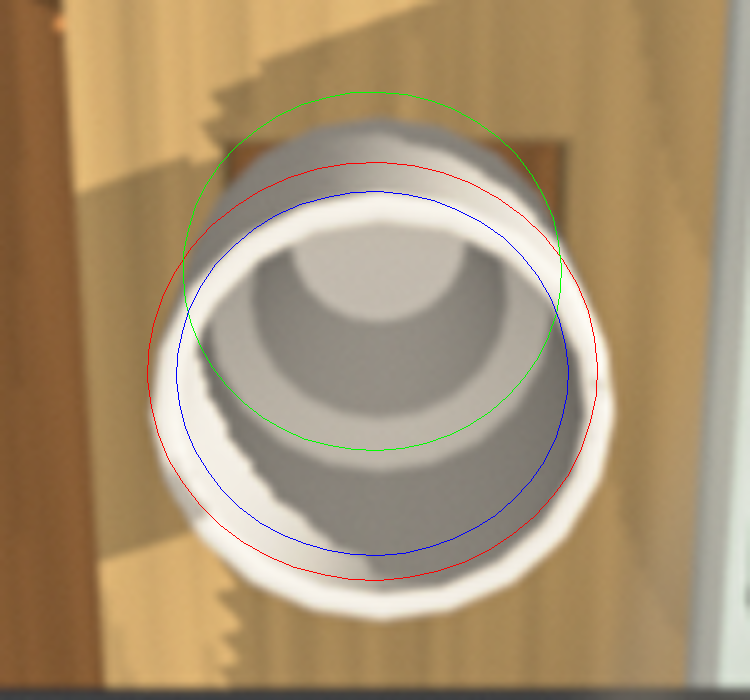

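```bash
cat >> h.py <<'E'
def fitrim(ext4,u,T,c0,n='wrist'):
    """ext4 = left,right,top,bottom pixel extents of outer rim"""
    def f(c):
        p=proj(n,circ(c,u,.031,200),T); return np.r_[p[:,0].min(),p[:,0].max(),p[:,1].min(),p[:,1].max()]-ext4
    r=least_squares(f,c0); return r.x,r.fun
E
python3 -c "
from h import *
T=np.load('pics/w5.npy')
e=np.array([152/5+180,613/5+180,193/5+150,620/5+150])-.5+.0
c,r=fitrim(e,U,T,A_RIM); print(c,r,(c-A_RIM)@np.c_[CX,CY,U],c-A_RIM); print((np.linalg.inv(T)@np.r_[c,1])[:3])
print(proj('side',c),proj('top',c))
"
```

```text
[0.5304 0.189  0.1101] [-0.1059  0.1058  0.1101 -0.1201] [-0.0025 -0.0023  0.0069] [ 0.0013 -0.0032  0.0065]
[ 0.0025  0.0622 -0.0036]
[[307.5949 132.5254]] [[176.7782 183.9405]]
```

Request:
carry_out([
  [1,0.25,0.5,-0.35,0,0,0],
  [1,0.25,2.5,-0.35,0,0,0],
  [1,0.25,4.5,-0.35,0,0,0],
  [1,0.25,6.3,-0.35,0,0,0],
  [1,0.25,7.4,-0.35,0,0,0],
  [1,0.25,7.4,-0.35,0,0,0],
])

```text
time: 8.1
position: [0.5328, 0.1956, 0.0998]
tool_rot: [-0.439, -0.554, 0.238, 0.666]
ft_force: [0.0, -0.1, 0.3]
grip_width: 0.0871
```

```bash
sed -i 's/^A_RIM=.*/A_RIM=np.array([.5304,.189,.1101])/; s/^B_RIM=.*/B_RIM=A_RIM-.11*CY/' h.py; python3 -c "
from h import *
o=robot.get_obs(); print(o['ft_force']); T=Tool(o)
shot('wrist','w6'); goal(A_RIM-.012*U,RT)
overlay('w6','wrist',[(A_RIM,U)],0,0,512,384,1,'o6',T)
"
```

```text
[ 0.0081 -0.0696  0.3229]
shift cm [-0.05  0.01  0.04] rot [ 0.     0.001 -0.002]
```

View pics/o6.png

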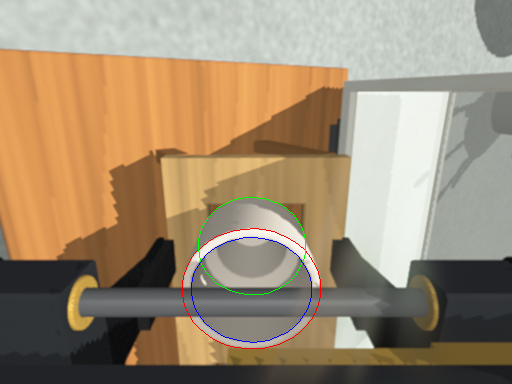

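Request:
carry_out([
  [0,0,0,0,0,0,0],
  [0,0,0,0,0,0,0],
  [0,0,0,0,0,0,0],
  [0,0,0,0,0,0,0],
  [0,0,0,0,0,0,0],
], force=15)

```text
time: 8.65
position: [0.5329, 0.1947, 0.1005]
tool_rot: [-0.44, -0.554, 0.237, 0.666]
ft_force: [-1.3, -1.9, 1.8]
grip_width: 0.0603
```

Request:
carry_out([
  [0,0,-0.7,0,0,0,0],
  [0,0,-1.7,0,0,0,0],
  [0,0,-2.7,0,0,0,0],
  [0,0,-3.7,0,0,0,0],
  [0,0,-4.7,0,0,0,0],
  [0,0,-5.7,0,0,0,0],
  [0,0,-7,0,0,0,0],
  [0,0,-7,0,0,0,0],
])

```text
time: 9.45
position: [0.5215, 0.159, 0.1611]
tool_rot: [-0.44, -0.555, 0.237, 0.665]
ft_force: [0.4, -0.2, -1.8]
grip_width: 0.0601
```

```bash
python3 -c "
from h import *
o=robot.get_obs(); print(o['ft_force'],o['grip_width']); T=Tool(o)
shot('wrist','w7'); shot('side','s7')
goal(BASE+[0,0,.16],RD);crop(cv2.imread('pics/s7.png'),220,60,420,220,4,'s7c')
"
```

```text
[ 0.4201 -0.2354 -1.7656] 0.06008513281320126
shift cm [-24.55 -27.59  -8.12] rot [ 0.001 -0.     0.558]
```

View pics/w7.png

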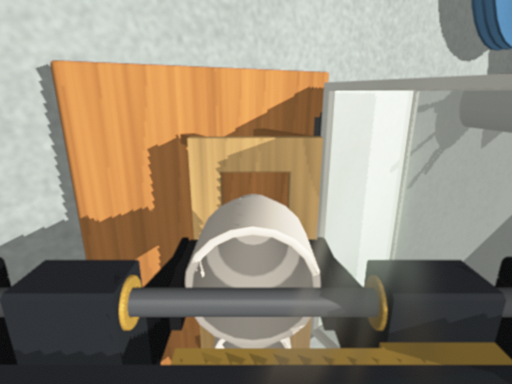

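View pics/s7c.png

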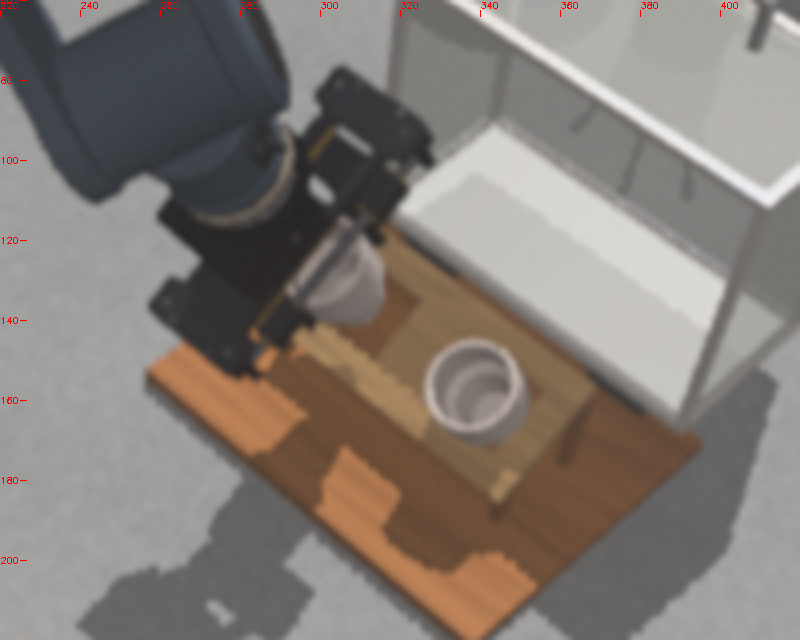

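Request:
carry_out([
  [0,-1,-1.5,-0.3,0,0,0],
  [0,-3,-4,-1,0,0,0.02],
  [0,-5,-7,-2,0,0,0.07],
  [0,-7,-9.5,-3,0,0,0.13],
  [0,-9.5,-12,-4,0,0,0.2],
  [0,-12,-15,-5,0,0,0.28],
  [0,-15,-18,-6,0,0,0.36],
  [0,-17.5,-20.5,-7,0,0,0.44],
  [0,-20,-23,-7.5,0,0,0.5],
  [0,-22,-25,-8,0,0,0.54],
  [0,-23.5,-26.5,-8,0,0,0.558],
  [0,-24.3,-27.3,-8.1,0,0,0.558],
  [0,-24.5,-27.6,-8.1,0,0,0.558],
  [0,-24.5,-27.6,-8.1,0,0,0.558],
])

```text
time: 10.95
position: [0.4832, -0.201, 0.2636]
tool_rot: [-0.575, -0.412, 0.411, 0.576]
ft_force: [0.7, 0.2, -0.9]
grip_width: 0.0602
```

```bash
python3 -c "
from h import *
o=robot.get_obs(); print(o['ft_force'],o['q']); T=Tool(o)
shot('wrist','w8'); shot('side','s8'); shot('top','t8')
goal(BASE+[0,0,.16],RD);crop(cv2.imread('pics/s8.png'),150,130,310,280,4,'s8c')
overlay('w8','wrist',[(BASE,np.array([0,0,1.])),(BASE+[0,0,.172],np.array([0,0,1.]))],0,0,512,384,1,'o8',T)
"
```

```text
[ 0.6945  0.232  -0.8556] [-0.6086  0.371   1.6664  0.0011  1.1053 -1.8511]
shift cm [-0.15 -0.05 -0.07] rot [-0.001  0.     0.001]
```

View pics/o8.png

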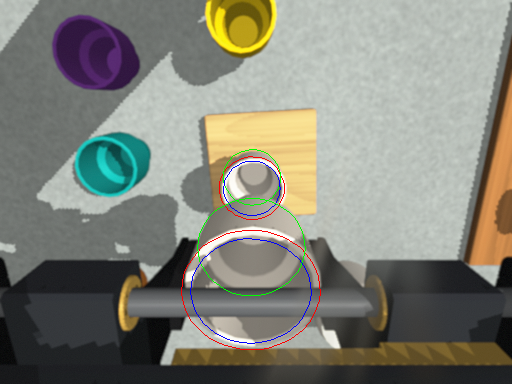

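View pics/s8c.png

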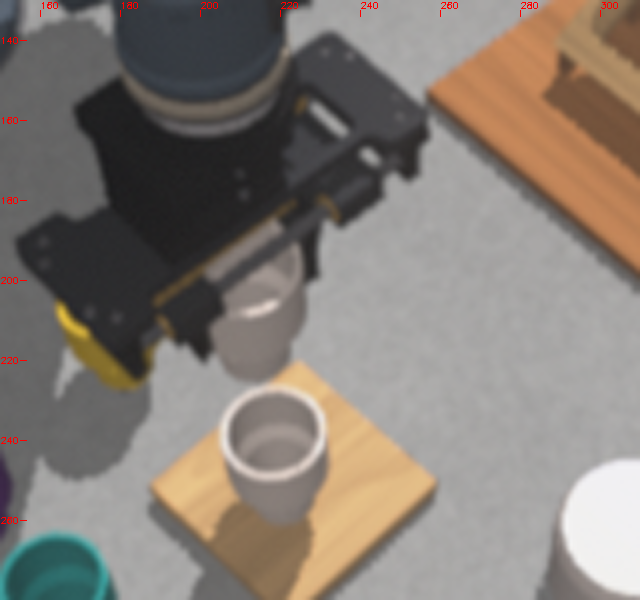

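View pics/t8.png

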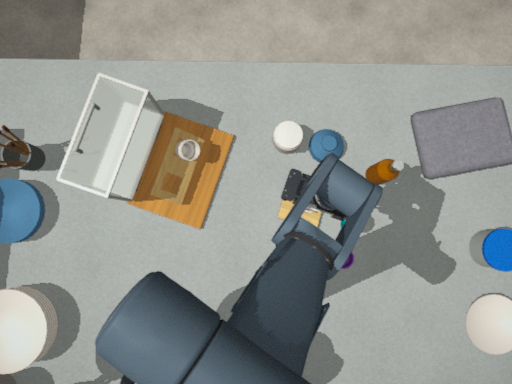

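Zoom on the wrist view to compare held and base tumblers.

```bash
python3 -c "
from h import *
T=np.load('pics/w8.npy')
overlay('w8','wrist',[(BASE,np.array([0,0,1.])),(T[:3,3]+[0,0,.012],np.array([0,0,1.]))],170,140,335,290,4,'o8c',T)
"
```

```text
(no output)
```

View pics/o8c.png

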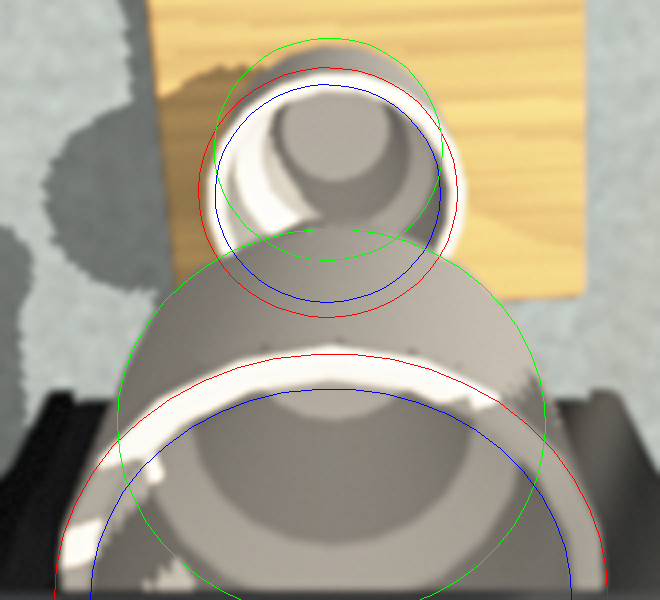

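```bash
python3 -c "
from h import *
T=np.load('pics/w8.npy'); z=np.array([0,0,1.])
def fit(l,r,t,z0):
    f=lambda c:(lambda p:[p[:,0].min()-l,p[:,0].max()-r,p[:,1].min()-t])(proj('wrist',circ(np.r_[c,z0],z,.031,200),T))
    q=least_squares(f,BASE[:2]); return q.x,q.fun
o=170;b,r=fit(203/4+170-.5,466/4+170-.5,72/4+140-.5,.104);print(b,r)
Ti=np.linalg.inv(T); print((Ti@np.r_[b,.104,1])*100)
print(proj('side',np.r_[b,.104]),proj('top',np.r_[b,.104]))
h,r=fit(56/4+170-.5,606/4+170-.5,346/4+140-.5,T[2,3]+.012);print(h,r,Ti@np.r_[h,T[2,3]+.012,1]*100)
h,r=fit(56/4+170-.5,606/4+170-.5,346/4+140-.5,T[2,3]+.009);print(h,r,Ti@np.r_[h,T[2,3]+.012,1]*100)
"
```

```text
[ 0.4849 -0.2008] [ 0.4813 -0.4813 -0.0289]
[  0.0559  15.961   -0.1716 100.    ]
[[218.0843 237.2964]] [[309.4431 201.1742]]
[ 0.4824 -0.2008] [-0.4718  0.4727  0.0628] [ -0.0021  -1.1999   0.0861 100.    ]
[ 0.4834 -0.2012] [ 1.0339 -1.0357 -0.1347] [ -0.0022  -1.2     -0.029  100.    ]
```

Request:
carry_out([
  [0,0.06,1.5,-0.22,0,0,0],
  [0,0.06,3.5,-0.22,0,0,0],
  [0,0.06,5.5,-0.22,0,0,0],
  [0,0.06,7,-0.22,0,0,0],
  [0,0.06,7.6,-0.22,0,0,0],
  [0,0.06,7.6,-0.22,0,0,0],
])

```text
time: 11.7
position: [0.4855, -0.2006, 0.1871]
tool_rot: [-0.574, -0.412, 0.412, 0.576]
ft_force: [-0.3, 0.5, -1.8]
grip_width: 0.0603
```

```bash
sed -i 's/^BASE=.*/BASE=np.array([.4849,-.2008,.104])/' h.py; python3 -c "
from h import *
o=robot.get_obs(); print(o['ft_force']); T=Tool(o); print(T)
shot('wrist','w9'); s=shot('side','s9')
Z=np.array([0,0,1.])
overlay('w9','wrist',[(BASE,Z),(T[:3,3]+[0,0,.012],Z)],120,140,390,290,3,'o9',T)
overlay('s9','side',[(BASE,Z),(T[:3,3]+[0,0,.012],Z)],170,180,270,280,6,'os9')
"
```

```text
[-0.2703  0.5261 -1.8235]
[[ 0.3214 -0.0017 -0.947   0.4855]
 [ 0.947   0.0015  0.3214 -0.2006]
 [ 0.0008 -1.      0.0021  0.1871]
 [ 0.      0.      0.      1.    ]]
```

View pics/o9.png

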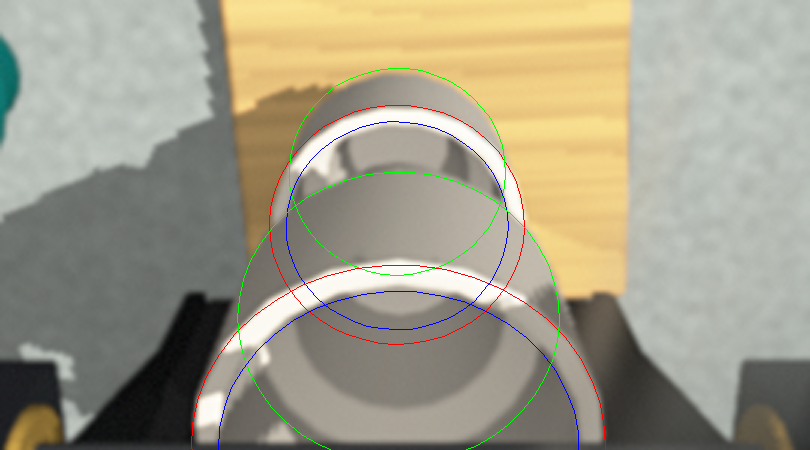

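View pics/os9.png

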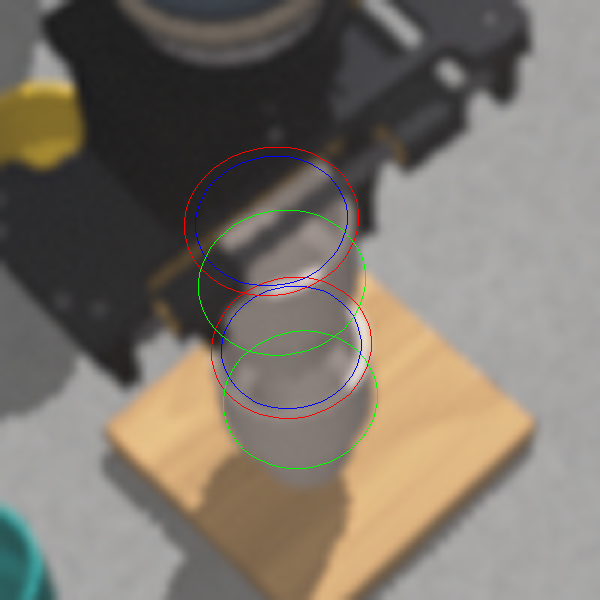

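Request:
carry_out([
  [0,0,0.5,0,0,0,0],
  [0,0,1,0,0,0,0],
  [0,0,1.5,0,0,0,0],
  [0,0,2,0,0,0,0],
  [0,0,2.5,0,0,0,0],
  [0,0,2.5,0,0,0,0],
])

```text
time: 12.4
position: [0.4853, -0.2012, 0.162]
tool_rot: [-0.574, -0.411, 0.412, 0.576]
ft_force: [-0.0, -0.0, -2.1]
grip_width: 0.0601
```

Request:
carry_out([
  [0,0,0.4,0,0,0,0],
  [0,0,0.8,0,0,0,0],
  [0,0,1.2,0,0,0,0],
  [0,0,1.6,0,0,0,0],
  [0,0,2,0,0,0,0],
  [0,0,2,0,0,0,0],
])

```text
time: 13.0
position: [0.4855, -0.2012, 0.1423]
tool_rot: [-0.574, -0.412, 0.412, 0.575]
ft_force: [0.5, 0.3, -1.5]
grip_width: 0.0605
```

Request:
carry_out([
  [0,0,0.15,0,0,0,0],
  [0,0,0.3,0,0,0,0],
  [0,0,0.4,0,0,0,0],
  [0,0,0.4,0,0,0,0],
])

```text
time: 13.4
position: [0.4858, -0.2014, 0.1388]
tool_rot: [-0.575, -0.412, 0.412, 0.575]
ft_force: [-0.3, 0.9, -1.3]
grip_width: 0.0601
```

Request:
carry_out([
  [0,0,0.1,0,0,0,0],
  [0,0,0.2,0,0,0,0],
  [0,0,0.2,0,0,0,0],
])

```text
time: 13.7
position: [0.4857, -0.2014, 0.1368]
tool_rot: [-0.575, -0.412, 0.412, 0.575]
ft_force: [-0.5, -0.0, -1.6]
grip_width: 0.0601
```

Request:
carry_out([
  [0,0,0.1,0,0,0,0],
  [0,0,0.15,0,0,0,0],
  [0,0,0.15,0,0,0,0],
])

```text
time: 14.0
position: [0.4861, -0.2016, 0.1359]
tool_rot: [0.575, 0.412, -0.412, -0.575]
ft_force: [-0.5, 0.2, 4.7]
grip_width: 0.0603
```

Request:
carry_out([
  [0.8,0,0,0,0,0,0],
  [1,0,0,0,0,0,0],
  [1,0,0,0,0,0,0],
  [1,0,0,0,0,0,0],
  [1,0,-2,0,0,0,0],
  [1,0,-5,0,0,0,0],
  [1,0,-9,0,0,0,0],
  [1,0,-13,0,0,0,0],
  [1,0,-13,0,0,0,0],
])

```text
time: 14.9
position: [0.4888, -0.2033, 0.2708]
tool_rot: [0.579, 0.413, -0.41, -0.571]
ft_force: [1.0, 0.1, 0.7]
grip_width: 0.0869
```

```bash
python3 -c "
from h import *
o=robot.get_obs(); print(o['ft_force']); T=Tool(o); print(T)
shot('wrist','w10'); s=shot('side','s10'); t=shot('top','t10')
Z=np.array([0,0,1.])
overlay('w10','wrist',[(BASE,Z),(BASE+[0,0,.044],Z)],120,100,390,290,3,'o10',T)
overlay('s10','side',[(BASE,Z),(BASE+[0,0,.044],Z)],170,180,270,280,6,'os10')
"
```

```text
[1.0385 0.1083 0.7307]
[[ 0.3217  0.0102 -0.9468  0.4888]
 [ 0.9468 -0.007   0.3217 -0.2033]
 [-0.0034 -0.9999 -0.0119  0.2708]
 [ 0.      0.      0.      1.    ]]
```

View pics/o10.png

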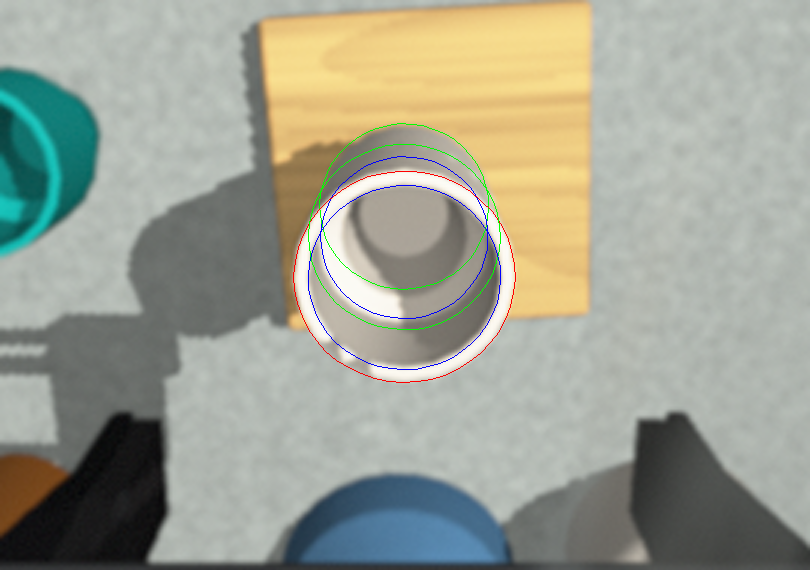

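View pics/os10.png

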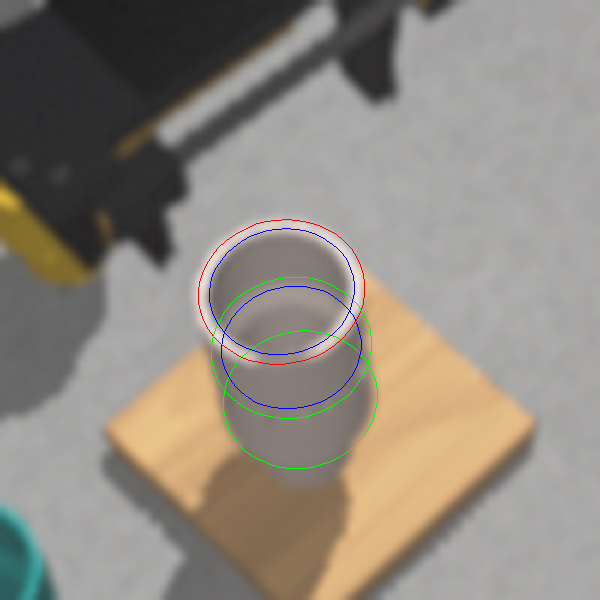

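```bash
python3 -c "
from h import *
print(B_RIM); goal(B_RIM+.07*U,RT); goal(B_RIM+.07*U+[0,0,.08]-.03*CX,RT)
"
```

```text
[0.6345 0.1536 0.1101]
shift cm [34.66  9.56 -2.72] rot [-0.001 -0.    -0.56 ]
shift cm [31.66  1.56 -2.72] rot [-0.001 -0.    -0.56 ]
```

Request:
carry_out([
  [1,1.5,-1,0,0,0,0],
  [1,5,-1,-0.5,0,0,-0.03],
  [1,9,-1,-1,0,0,-0.08],
  [1,13,-1,-1.5,0,0,-0.15],
  [1,17,-1,-2,0,0,-0.23],
  [1,21,-1,-2.5,0,0,-0.32],
  [1,25,0,-2.7,0,0,-0.42],
  [1,28.5,1,-2.7,0,0,-0.5],
  [1,31.5,2,-2.7,0,0,-0.56],
  [1,33,5,-2.7,0,0,-0.56],
  [1,34.2,8,-2.7,0,0,-0.56],
  [1,34.7,9.6,-2.7,0,0,-0.56],
  [1,34.7,9.6,-2.7,0,0,-0.56],
  [1,34.7,9.6,-2.7,0,0,-0.56],
])

```text
time: 16.45
position: [0.6232, 0.1186, 0.1695]
tool_rot: [-0.438, -0.554, 0.237, 0.667]
ft_force: [-0.0, 0.6, 0.9]
grip_width: 0.087
```

```bash
python3 -c "
from h import *
o=robot.get_obs(); print(o['q']); T=Tool(o)
shot('wrist','w11'); goal(B_RIM+.07*U,RT); overlay('w11','wrist',[(B_RIM,U)],180,150,330,290,5,'o11',T)
"
```

```text
[-0.2331  0.6266  1.6614  0.718   0.9347 -1.9381]
shift cm [-0.06  0.07  0.12] rot [0.001 0.    0.   ]
```

View pics/o11.png

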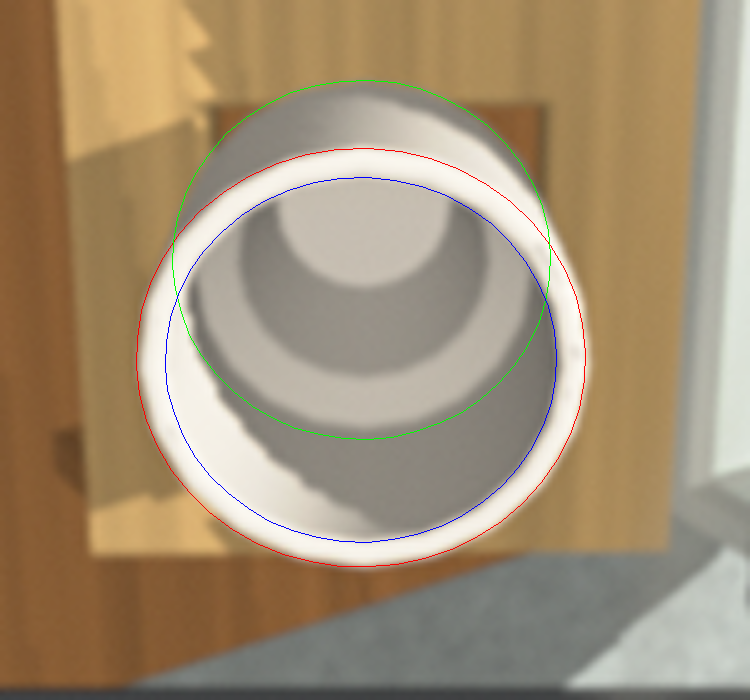

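Request:
carry_out([
  [1,0,1,0.1,0,0,0],
  [1,0,3,0.1,0,0,0],
  [1,0,5,0.1,0,0,0],
  [1,0,7,0.1,0,0,0],
  [1,0,8.2,0.1,0,0,0],
  [1,0,8.2,0.1,0,0,0],
  [1,0,8.2,0.1,0,0,0],
])

```text
time: 17.2
position: [0.6365, 0.1598, 0.1004]
tool_rot: [-0.439, -0.555, 0.237, 0.666]
ft_force: [0.3, 0.2, 1.1]
grip_width: 0.0868
```

```bash
python3 -c "
from h import *
o=robot.get_obs(); print(o['ft_force']); goal(B_RIM-.012*U,RT)
"
```

```text
[0.3457 0.2303 1.105 ]
shift cm [-0.04  0.03 -0.01] rot [0.001 0.    0.   ]
```

Request:
carry_out([
  [0,0,0,0,0,0,0],
  [0,0,0,0,0,0,0],
  [0,0,0,0,0,0,0],
  [0,0,0,0,0,0,0],
  [0,0,0,0,0,0,0],
  [0,0,-0.7,0,0,0,0],
  [0,0,-1.7,0,0,0,0],
  [0,0,-2.7,0,0,0,0],
  [0,0,-3.7,0,0,0,0],
  [0,0,-4.7,0,0,0,0],
  [0,0,-5.7,0,0,0,0],
  [0,0,-7,0,0,0,0],
  [0,0,-7,0,0,0,0],
], force=15)

```text
time: 18.5
position: [0.6251, 0.1236, 0.1611]
tool_rot: [-0.44, -0.555, 0.236, 0.665]
ft_force: [0.3, -0.2, -1.6]
grip_width: 0.0604
```

```bash
python3 -c "
from h import *
o=robot.get_obs(); print(o['ft_force'],o['grip_width']); goal(BASE+[0,0,.20],RD)
shot('wrist','w12')
"
```

```text
[ 0.2718 -0.1708 -1.644 ] 0.06037821308508616
shift cm [-22.25 -30.83   2.74] rot [ 0.004 -0.     0.56 ]
```

View pics/w12.png

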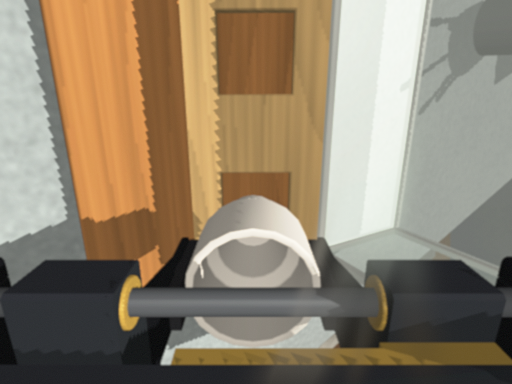

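Request:
carry_out([
  [0,-1,-1.7,0.1,0,0,0],
  [0,-3,-4.5,0.3,0,0,0.02],
  [0,-5,-8,0.6,0,0,0.07],
  [0,-7,-11,0.9,0,0,0.13],
  [0,-9,-14,1.2,0,0,0.2],
  [0,-11,-17,1.5,0,0,0.28],
  [0,-13.5,-20,1.8,0,0,0.36],
  [0,-16,-23,2.1,0,0,0.44],
  [0,-18,-26,2.4,0,0,0.5],
  [0,-20,-28.5,2.6,0,0,0.54],
  [0,-21.5,-30,2.7,0,0,0.56],
  [0,-22.2,-30.8,2.7,0,0,0.56],
  [0,-22.2,-30.8,2.7,0,0,0.56],
  [0,-22.2,-30.8,2.7,0,0,0.56],
])

```text
time: 19.95
position: [0.4852, -0.1988, 0.3015]
tool_rot: [-0.574, -0.412, 0.411, 0.576]
ft_force: [-0.4, 0.8, -2.3]
grip_width: 0.0603
```

```bash
python3 -c "
from h import *
o=robot.get_obs(); print(o['ft_force'],o['q']); T=Tool(o)
shot('wrist','w13'); goal([.4858,-.2015,.304],RD); Z=np.array([0,0,1.])
overlay('w13','wrist',[(BASE+[0,0,.044],Z),(T[:3,3]+[0,0,.012],-T[:3,1])],170,140,335,290,4,'o13',T)
"
```

```text
[-0.4002  0.7927 -2.2503] [-0.6029  0.3284  1.6149  0.0015  1.2003 -1.8459]
shift cm [-0.26 -0.26 -0.14] rot [-0.002  0.     0.002]
```

View pics/o13.png

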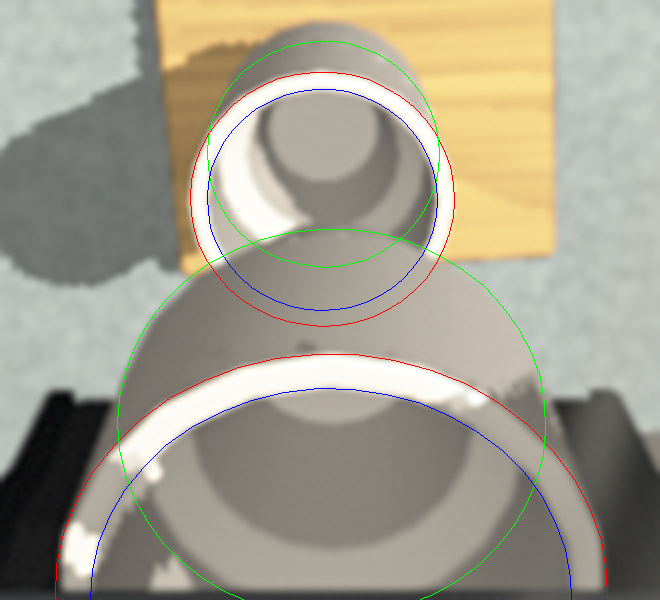

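Request:
carry_out([
  [0,-0.2,1.5,0,0,0,0],
  [0,-0.2,3.5,0,0,0,0],
  [0,-0.2,5.5,0,0,0,0],
  [0,-0.2,7,0,0,0,0],
  [0,-0.2,7.3,0,0,0,0],
  [0,-0.2,7.3,0,0,0,0],
])

```text
time: 20.6
position: [0.4847, -0.2006, 0.2286]
tool_rot: [-0.574, -0.412, 0.412, 0.575]
ft_force: [-0.3, 0.4, -1.9]
grip_width: 0.0603
```

```bash
python3 -c "
from h import *
o=robot.get_obs(); print(o['ft_force']); T=Tool(o);goal([.4849,-.2008,.18],RD)
shot('wrist','w14'); s=shot('side','s14')
Z=np.array([0,0,1.])
overlay('w14','wrist',[(BASE+[0,0,.044],Z),(T[:3,3]+[0,0,.012],Z)],120,140,390,290,3,'o14',T)
"
```

```text
[-0.2656  0.3767 -1.8709]
shift cm [-0.02  4.86 -0.03] rot [-0.002  0.001  0.001]
```

View pics/o14.png

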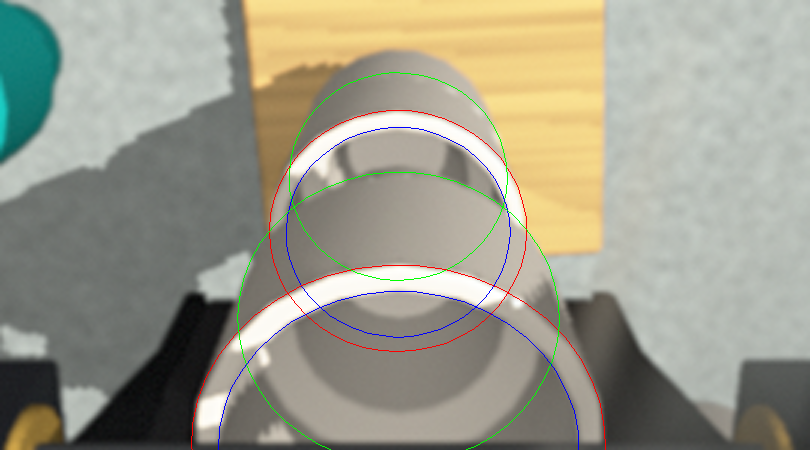

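Aligned. Descend.

Request:
carry_out([
  [0,0,0.5,0,0,0,0],
  [0,0,1,0,0,0,0],
  [0,0,1.5,0,0,0,0],
  [0,0,2,0,0,0,0],
  [0,0,2.5,0,0,0,0],
  [0,0,2.5,0,0,0,0],
])

```text
time: 21.3
position: [0.4843, -0.2011, 0.2033]
tool_rot: [-0.574, -0.411, 0.412, 0.576]
ft_force: [-0.0, -0.6, -2.0]
grip_width: 0.0604
```

Request:
carry_out([
  [0,0,0.4,0,0,0,0],
  [0,0,0.8,0,0,0,0],
  [0,0,1.2,0,0,0,0],
  [0,0,1.6,0,0,0,0],
  [0,0,1.8,0,0,0,0],
  [0,0,1.8,0,0,0,0],
])

```text
time: 21.9
position: [0.4846, -0.2013, 0.1858]
tool_rot: [-0.575, -0.412, 0.412, 0.575]
ft_force: [-0.7, -0.2, -1.7]
grip_width: 0.0605
```

Request:
carry_out([
  [0,0,0.1,0,0,0,0],
  [0,0,0.2,0,0,0,0],
  [0,0,0.3,0,0,0,0],
  [0,0,0.3,0,0,0,0],
])

```text
time: 22.3
position: [0.4847, -0.2014, 0.1832]
tool_rot: [-0.575, -0.412, 0.412, 0.575]
ft_force: [-1.1, 0.1, -2.6]
grip_width: 0.0607
```

Request:
carry_out([
  [0,0,0.1,0,0,0,0],
  [0,0,0.2,0,0,0,0],
  [0,0,0.2,0,0,0,0],
])

```text
time: 22.6
position: [0.4847, -0.2014, 0.1811]
tool_rot: [-0.575, -0.412, 0.412, 0.575]
ft_force: [0.0, 0.5, -2.3]
grip_width: 0.0602
```

Request:
carry_out([
  [0,0,0.1,0,0,0,0],
  [0,0,0.15,0,0,0,0],
  [0,0,0.15,0,0,0,0],
])

```text
time: 22.9
position: [0.4849, -0.2015, 0.18]
tool_rot: [0.575, 0.412, -0.412, -0.575]
ft_force: [0.8, 0.5, 0.2]
grip_width: 0.0603
```

Request:
carry_out([
  [0,0,0.08,0,0,0,0],
  [0,0,0.08,0,0,0,0],
])

```text
time: 23.1
position: [0.4851, -0.2016, 0.1799]
tool_rot: [0.575, 0.412, -0.412, -0.574]
ft_force: [-0.3, 1.1, 4.5]
grip_width: 0.0602
```

Contact on the shoulder at the expected height; release and rise.

Request:
carry_out([
  [0.8,0,0,0,0,0,0],
  [1,0,0,0,0,0,0],
  [1,0,0,0,0,0,0],
  [1,0,0,0,0,0,0],
  [1,0,-2,0,0,0,0],
  [1,0,-5,0,0,0,0],
  [1,0,-9,0,0,0,0],
  [1,0,-13,0,0,0,0],
  [1,0,-13,0,0,0,0],
  [1,0,-13,0,0,0,0],
])

```text
time: 24.1
position: [0.485, -0.2015, 0.3097]
tool_rot: [0.576, 0.412, -0.411, -0.574]
ft_force: [-0.7, -0.7, 0.0]
grip_width: 0.0869
```

```bash
python3 -c "
from h import *
o=robot.get_obs(); print(o['ft_force']); T=Tool(o)
shot('wrist','w15'); s=shot('side','s15'); t=shot('top','t15')
Z=np.array([0,0,1.])
L=[(BASE,Z),(BASE+[0,0,.044],Z),(BASE+[0,0,.088],Z)]
overlay('w15','wrist',L,120,100,390,290,3,'o15',T)
overlay('s15','side',L,170,160,290,280,5,'os15')
"
```

```text
[-0.7322 -0.6833  0.0128]
```

View pics/o15.png

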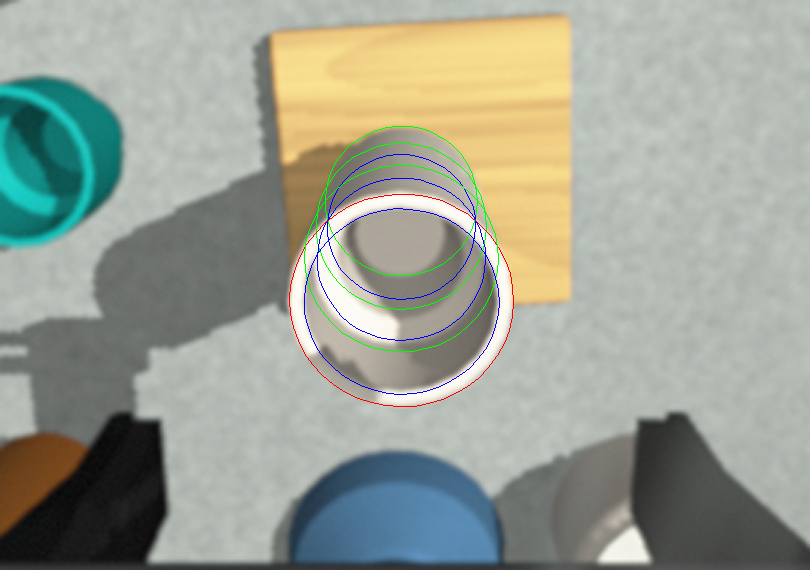

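View pics/os15.png

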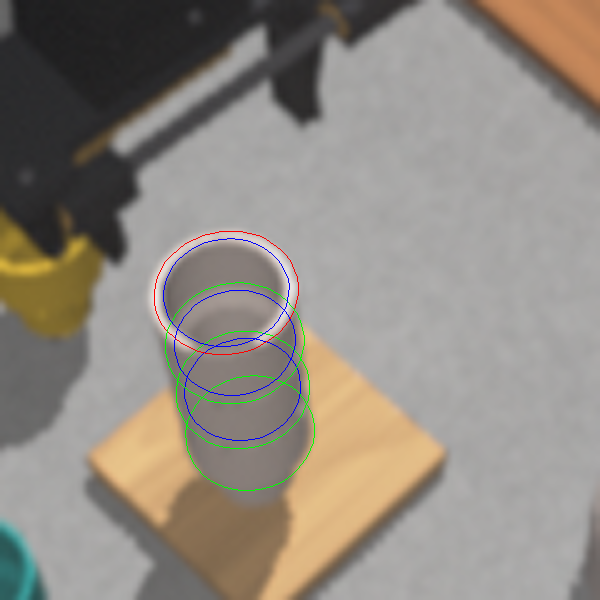

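View pics/s15.png

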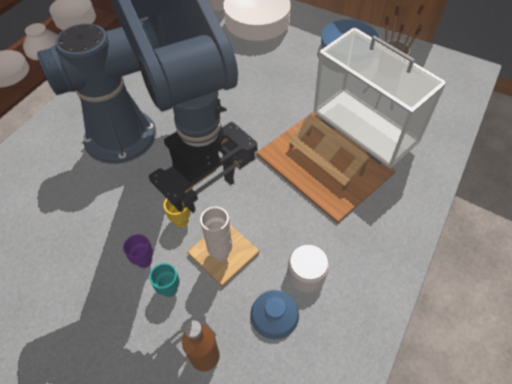

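```bash
python3 -c "
from rig import robot
print(robot.hand_in())"
```

```text
the job is handed in; nothing more can be done
None
```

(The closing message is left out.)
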